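# Pop an empty pod and trap it on the chute

## Robot

A 7-joint arm with a two-finger parallel gripper is mounted at the origin on the work surface. World frame = base frame: x ahead of the robot, y to its left, z up, the work surface at z = 0. Lengths are in m, angles in rad, forces in N, time in s.
With the tool pointing down it reaches from about 0.425 to 1.025 m from the base axis. Payload 9.4 kg.
Tool frame: the origin (TCP) lies at the very end of the fingers, on their centre line; the grasp point (between the pads) lies 19 mm behind it; z points along the fingers, y is the line along which they close (so a half turn about z gives the same grasp; the last joint's range is limited). The gripper opens to 85 mm and grips with 20 to 120 N. Pads are 22 mm wide; open, the fingers measure 114 mm over their backs; the gripper's body (76 mm by 85 mm) begins 54 mm behind the grasp point. The pads swing forward as they close: fully open they stand 13 mm farther back than shut.
Start: joints at [1.137, 0.599, -0.003, 1.599, 0.002, 0.943, -0.08], TCP at [0.253, -0.679, 0.231] pointing down, gripper open.
Joint ranges: [-2.57, 2.57], [-0.35, 1.97], [-1.29, 1.29], [0.11, 2.56], [-1.05, 4.19], [0.11, 1.86], [-2.63, 2.63]. Speed limits (rad/s): [2.22, 2.22, 3.01, 3.01, 3.14, 3.14, 3.14].

## Interface

Orientations are given as a unit quaternion [w, x, y, z].
In Python, from station import state, read_camera, get_calibration, job_done gives the robot as it stands.
- The arm moves only by the shell command python3 -m inch 'ROWS' [FORCE]. ROWS is text: rows parted by semicolons, each of 5 numbers parted by spaces: the shift along the tool's x, y, z in units of 25 mm (1.0 is 25 mm), then the turn about the tool's z in units of 6 degrees (1.0 is 6 degrees), then the opening, from 0 (shut) to 1 (fully open). In form: dx dy dz turn fingers; .... A call has exactly 8 rows; each row shifts and turns the commanded pose from where the row before left it, along the tool's axes as they then stand; what a row does not reach is not made up. A row lasts 1/12 s, in which the tool goes at most 41.7 mm and 7.16 degrees, less where a joint would pass 70% of its speed; a pose out of reach is approached as far as the arm can. A call is refused whole if a number of a shift passes 1 or a number of a turn 1, either way. A call with a gripper value outside its range is refused whole. The fingers move at their own pace and stop on an object; FORCE is the grip in N (left out, the last holds). Time passes only in rows, so rows that do not move let the fingers close, or fill a call up. It gives the time, the measured TCP pose, the force, the opening and the grip force at its end, in the units of the state.
- state(): the state, without advancing time (a new reading comes with each control period).
- read_camera(name): name is "scene" or "top" or "wrist"; returns the picture (480x640x3 uint8, red, green, blue); there is no depth.
- get_calibration(name): a dict with "fx", "fy", "cx", "cy" (pixels), "rvec" (rotation vector, rad) and "tvec" (3), from world to camera coordinates, as OpenCV has them; the wrist camera has in their place "tool_from_camera" (4x4, takes a point from camera to tool coordinates, whose origin is the TCP and whose axes are the flange's). Camera axes: x right, y down, z forward; pixel columns grow to the right and rows downward; lengths in m; the calibration is good to about 2 mm. A picture is of the moment at which its call begins: read the wrist's pose just before it. get_calibration takes no time and is no camera call.
- job_done(): hands the job in; it is judged then, once.
The state is a dict: "t": time; "qpos": joint angles; "qd": joint speeds; "tau": joint torques, N m; "ee_pos": TCP position; "tcp_rot": TCP orientation; "wrist_force": force on the tool from outside, world axes, zero at the start; "ft_torque": the same for the moment, N m; "finger_gap": opening from 0.0 (shut) to 1.0 (fully open); "finger_force": force on a finger pad.
Only numpy, scipy, OpenCV 4.12 (cv2) and the standard library are available. Lean on these libraries where they do the work, as an engineer would, in place of code of your own. Each camera call takes 0.05 s, during which the arm holds its last target. There are 200 camera calls.

## Task

Press the button of the white pod dispenser with one finger so that it pops out an empty steel pod, and trap the pod with the other finger, standing in the open chute, before it slides off the chute's end. Finish while still holding the pod there with the finger, standing still on the chute, ready for filling (the button may be down or up by then). Only touch the pod, never pinch or lift it, and leave the spatula, tumbler and davara alone.

Things in the scene. Friction and masses are not known exactly. Their poses are not given: they have to be found in the camera images.
- dispenser: Fixed white plastic pod dispenser, 141 x 240 mm. Origin: centre of underside; z up, +y the way pods slide. On its -x side a deck (x -70 to +12 mm, 68 mm up) with the button; on its +x side (centre line x +40) the hooded pod seat (y -120 to -40, roof 129 mm up) under a clear tube (56 mm wide at x +40, y -76, top 175 mm up), then the open chute to y +120.
- button (a joint): Travel of the round push button, m: 0 up, 0.010 fully in. Moves straight down on a spring (1.4 N to start, 4.9 N fully in) and returns when let go. It drives a kicker in the hood, 3.2 mm per mm: at about 8 mm the pod tips off its level seat and slides down the chute by itself in a fraction of a second. There is only one pod to eject.
- button_top (a point): Centre of the button's round top (36 mm wide) at dispenser x -35, y +45 mm; 84 mm above the counter when up, 74 mm fully in. Right beside it, 75 mm away on the chute's centre line (x +40, y +45), the chute floor is 60 mm above the counter: with level fingertips, one on the button, the other stands 24 mm above the floor at first touch and 14 mm with the button fully in.
- chute: Trough with grey floor and white sides, open above and at its lower end, slick, sloping 15 degrees. Origin: middle of its floor at the upper edge (dispenser x +40, y -47 mm, 85 mm above the counter, 7 mm inside the hood); +y downhill along the floor, +z out of the floor, x across. 173 mm long, 50 mm wide inside; side walls 3 mm thick, 12 mm above the floor.
- chute_end (a point): Middle of the chute floor at its open lower end, 40 mm above the counter. A pod that gets here falls off.
- pod: Empty steel pod, an upright open cup 28 mm tall, 38 mm across the foot, 44 mm across the rim (top 8 mm), about 30 g, polished and slippery. Origin: centre of its underside. It starts standing under the hood at x = +40, y = -70 mm of the dispenser, 85 mm above the counter.
- spatula: Wooden dosa spatula lying on the counter along its x, 275 mm long, 10 mm thick. Origin: underside, near its middle. Leave alone.
- davara: Wide low steel saucer-cup (davara), 100 mm across, 40 mm tall, standing on the counter. Origin: centre of its underside. Leave alone.
- tumbler: Steel tumbler 92 mm tall, 70 mm across the rim, standing in the davara. Origin: centre of its underside. Leave alone.

How it is judged:
By the outcome, as a careful person would: the job done as asked, in the order asked, and still so for the second after the job is handed in, while the arm keeps its last pose, push and grip.
It also fails if it takes over 27 s, if anything falls off the work surface, if the arm or the gripper's body presses on something with over 40 N, if the wrist force passes 120 N, or if a joint passes its speed limit or range.

## Working session

There is one attempt and no reset: what is moved stays moved. The work goes in short steps, Python scripts to look and compute and a shell command to move; the robot and the scene stay as the last step left them, time stands still between calls to the robot, and variables do not carry over. Pictures are saved under pics/ and viewed, at most 10 in all, crops included, and the job is handed in when it is done.

```bash
mkdir -p pics
python3 - <<'E'
from station import *
import cv2
s=state();print({k:s[k] for k in('t','ee_pos','tcp_rot','qpos','finger_gap')})
for n in('scene','top'):
    cv2.imwrite(f'pics/{n}0.png',read_camera(n)[:,:,::-1]);print(n,get_calibration(n))
print(get_calibration('wrist'))
E
```

```text
{'t': 0.0, 'ee_pos': array([ 0.25304422, -0.67889307,  0.23039177]), 'tcp_rot': array([-7.65117302e-04,  9.84121183e-01,  1.77496107e-01, -2.10484333e-04]), 'qpos': array([ 1.13728899,  0.60014745, -0.00253539,  1.60015553,  0.00179157,
        0.94287892, -0.07977118]), 'finger_gap': 1.003266443102587}
scene {'fx': 613.4473380961296, 'fy': 613.4473380961296, 'cx': 313.84205673696033, 'cy': 236.967241643329, 'rvec': array([ 0.83622779,  2.66968791, -0.89675402]), 'tvec': array([ 0.46707549, -0.21875816,  1.63131082])}
top {'fx': 549.1960726166353, 'fy': 549.1960726166353, 'cx': 327.09700205326993, 'cy': 242.22609409730148, 'rvec': array([ 2.16112437, -2.14508017,  0.16511002]), 'tvec': array([0.00210105, 0.55932508, 1.20666507])}
{'fx': 375.4659237728607, 'fy': 375.4659237728607, 'cx': 315.0452987158769, 'cy': 245.51318542742942, 'tool_from_camera': array([[-4.53705169e-04, -9.63876527e-01, -2.66349085e-01,
         6.78650517e-02],
       [ 9.99999824e-01, -3.35499584e-04, -4.89301154e-04,
        -5.41949779e-04],
       [ 3.82265890e-04, -2.66349260e-01,  9.63876510e-01,
        -1.43512946e-01],
       [ 0.00000000e+00,  0.00000000e+00,  0.00000000e+00,
         1.00000000e+00]])}
```

View pics/top0.png

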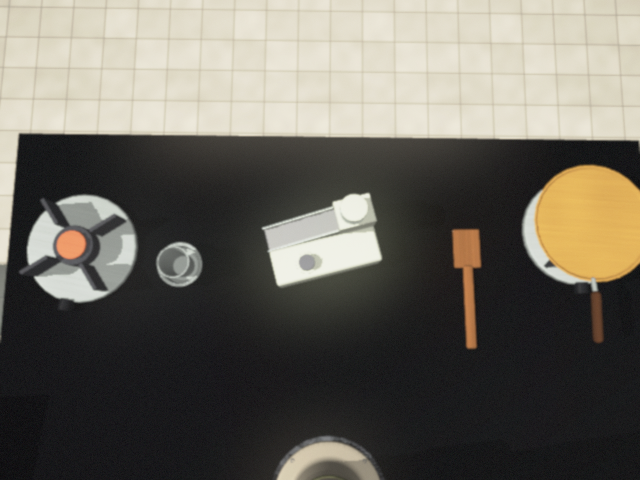

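View pics/scene0.png

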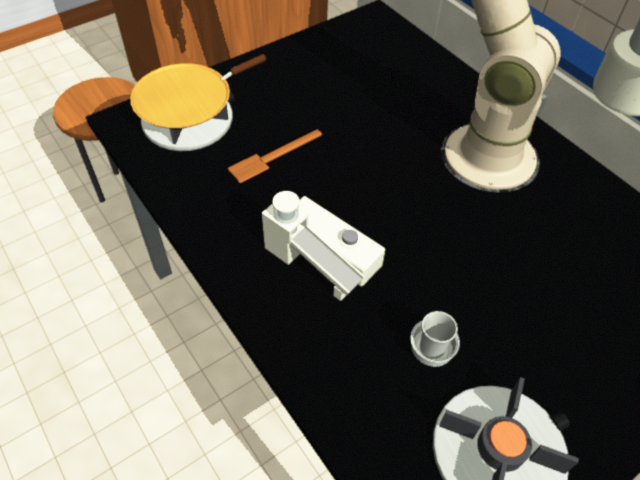

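The top picture shows the dispenser at about (320,240), with the tube at (355,208), the button at (308,262), and the chute running left to about (266,238). The scene picture shows the button at (350,237), the tube top at (286,200) and the chute end near (345,290). Next I'll enlarge both for corner pixels.

Run:
```python
import cv2,numpy as np
a=cv2.imread('pics/top0.png')[185:295,255:390];b=cv2.imread('pics/scene0.png')[185:305,255:390]
cv2.imwrite('pics/c1.png',cv2.resize(a,None,fx=5.5,fy=5.45,interpolation=cv2.INTER_CUBIC))
cv2.imwrite('pics/c2.png',cv2.resize(b,None,fx=5,fy=5,interpolation=cv2.INTER_CUBIC))
```

```text
(no output)
```

View pics/c1.png

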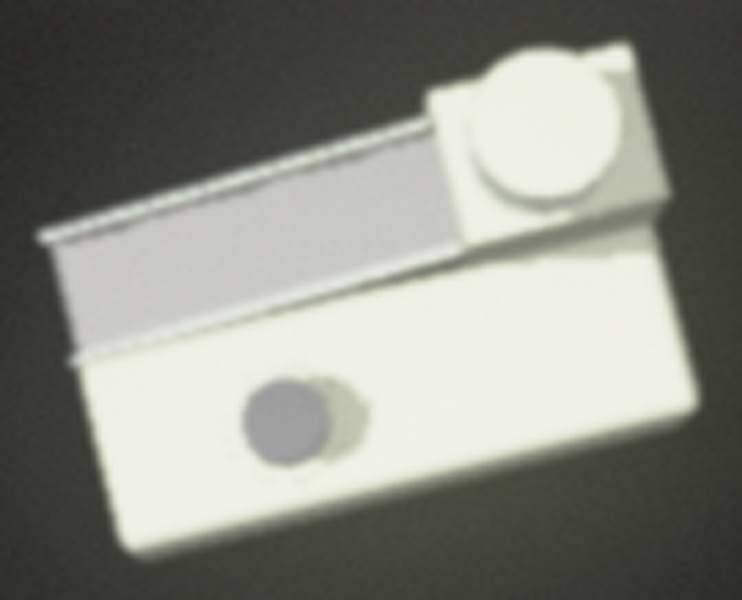

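View pics/c2.png

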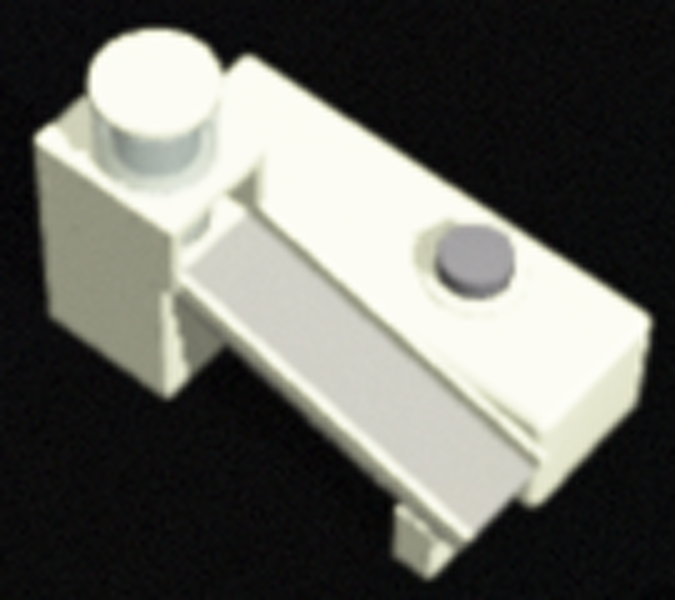

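The crops show the button top at (287,422) in the top view and (476,258) in the scene view, and the tube cap at (546,124) and (155,82). The deck and chute-end corners are also sharp, so I'll fit x, y and yaw from these points.

```bash
cat > h.py <<'E'
import cv2,numpy as np
from scipy.optimize import least_squares
from scipy.spatial.transform import Rotation as R
from station import *
def proj(n,P):
    c=get_calibration(n);K=np.array([[c['fx'],0,c['cx']],[0,c['fy'],c['cy']],[0,0,1]])
    return cv2.projectPoints(np.asarray(P,float),c['rvec'],c['tvec'],K,None)[0][:,0]
def world(p,P):
    c,s=np.cos(p[2]),np.sin(p[2]);P=np.asarray(P,float)
    return np.c_[p[0]+c*P[:,0]-s*P[:,1],p[1]+s*P[:,0]+c*P[:,1],P[:,2]]
E
python3 - <<'E'
from h import *
T=[((-35,45,84),(287,422)),((40,-76,175),(546,124)),((-70,-120,68),(697,405)),((-70,120,68),(124,548)),((65,120,40),(52,245)),((15,120,40),(76,357))]
S=[((-35,45,84),(476,258)),((40,-76,175),(155,82)),((-70,-120,68),(248,55)),((-70,120,68),(652,320)),((15,120,40),(537,463)),((65,120,40),(470,540))]
PT=np.array([t[0] for t in T])/1e3;uT=(np.array([t[1] for t in T])+.5)/[5.5,5.45]-.5+[255,185]
PS=np.array([t[0] for t in S])/1e3;uS=(np.array([t[1] for t in S])+.5)/5-.5+[255,185]
r=lambda p,k=3:np.r_[((proj('top',world(p,PT))-uT)*(k&1)).ravel(),((proj('scene',world(p,PS))-uS)*(k>>1)).ravel()]
for k in(1,2,3):
    best=min((least_squares(r,[.5,0,y],loss='soft_l1',args=(k,)) for y in(0,1.57,3.1,-1.57)),key=lambda q:q.cost)
    print(k,best.x,best.cost)
    if k==3:print(r(best.x).reshape(-1,2).round(1).tolist())
p=best.x;np.save('pose.npy',p)
print(world(p,[(-.035,.045,.084),(.04,.045,.06),(.04,.12,.04),(.0025,.045,.084)]).round(4))
s=state();q=s['tcp_rot'];M=R.from_quat(q[[1,2,3,0]]).as_matrix();print(M.round(3),np.degrees(p[2]))
E
```

```text
1 [0.55546064 0.01757567 0.25504118] 1.8515231077467462
2 [0.55736512 0.02015963 0.26382   ] 4.062699207164896
3 [0.55595417 0.01826815 0.25897235] 7.1262977205350335
[[-1.0, -0.7], [-0.7, -0.9], [1.0, 0.0], [-0.4, 0.8], [-0.5, -0.4], [0.3, 0.2], [0.3, -1.6], [0.1, -0.9], [-0.3, -1.9], [1.1, -1.6], [-0.2, 1.2], [-0.9, 0.6]]
[[0.5106 0.0528 0.084 ]
 [0.5831 0.072  0.06  ]
 [0.5639 0.1445 0.04  ]
 [0.5468 0.0624 0.084 ]]
[[ 0.937  0.349 -0.001]
 [ 0.349 -0.937  0.001]
 [-0.    -0.001 -1.   ]] 14.838022555098206
```

```bash
python3 -m inch '0.89 -0.98 0 0 0.8;0.89 -0.98 0 0 0.8;0.89 -0.98 0 0 0.8;0.89 -0.98 0 0 0.8;0.89 -0.98 0 0 0.8;0.89 -0.98 0 0 0.8;0.89 -0.98 0 0 0.8;0.89 -0.98 0 0 0.8'
python3 -m inch '0.89 -0.98 0 0 0.8;0.89 -0.98 0 0 0.8;0.89 -0.98 0 0 0.8;0.89 -0.98 0 0 0.8;0.89 -0.98 0 0 0.8;0.89 -0.98 0 0 0.8;0.89 -0.98 0 0 0.8;0.89 -0.98 0 0 0.8'
python3 -m inch '0.89 -0.98 0 0 0.78;0.89 -0.98 0 0 0.78;0.89 -0.98 0 0 0.78;0.89 -0.98 0 0 0.78;0.89 -0.98 0 0 0.78;0.89 -0.98 0 0 0.78;0.89 -0.98 0 0 0.78;0.89 -0.98 0 0 0.78'
python3 -m inch '0 0 0 -1 0.78;0 0 0 -1 0.78;0 0 0 -1 0.78;0 0 0 -1 0.78;0 0 0 -1 0.78;0 0 0 -1 0.78;0 0 0 -1 0.78;0 0 0 -1 0.78'
python3 -m inch '0 0 0 -1 0.78;0 0 0 -1 0.78;0 0 0 -0.4 0.78;0 0 0 0 0.78;0 0 0 0 0.78;0 0 0 0 0.78;0 0 0 0 0.78;0 0 0 0 0.78'
python3 - <<'E'
from h import *
s=state();M=R.from_quat(s['tcp_rot'][[1,2,3,0]]).as_matrix();print(s['t'],s['ee_pos'],M.round(3),s['finger_gap'],s['wrist_force'])
cv2.imwrite('pics/w1.png',read_camera('wrist')[:,:,::-1])
E
```

```text
t: 0.77
ee_pos: [0.3517, -0.4318, 0.231]
tcp_rot: [-0.0, 0.984, 0.177, -0.0]
wrist_force: [0.7, -0.0, -0.1]
finger_gap: 0.801
finger_force: 0.0
t: 1.43
ee_pos: [0.4501, -0.1861, 0.2312]
tcp_rot: [-0.0, 0.984, 0.177, -0.0]
wrist_force: [1.1, 0.4, -0.7]
finger_gap: 0.796
finger_force: 0.0
t: 2.1
ee_pos: [0.5484, 0.0597, 0.2311]
tcp_rot: [0.0, 0.984, 0.178, -0.0]
wrist_force: [1.3, -0.0, 0.4]
finger_gap: 0.78
finger_force: 0.0
t: 2.77
ee_pos: [0.548, 0.0581, 0.231]
tcp_rot: [-0.0, 0.825, 0.565, -0.0]
wrist_force: [-1.2, -0.4, -0.3]
finger_gap: 0.779
finger_force: 0.0
t: 3.43
ee_pos: [0.5482, 0.0582, 0.2312]
tcp_rot: [0.0, 0.75, 0.661, -0.0]
wrist_force: [0.2, -0.1, -0.1]
finger_gap: 0.78
finger_force: 0.0
3.4333 [0.54816301 0.05823068 0.23123966] [[ 0.125  0.992 -0.   ]
 [ 0.992 -0.125 -0.   ]
 [-0.    -0.    -1.   ]] 0.7804221033562316 [ 0.23788535 -0.12128346 -0.07533031]
```

View pics/w1.png

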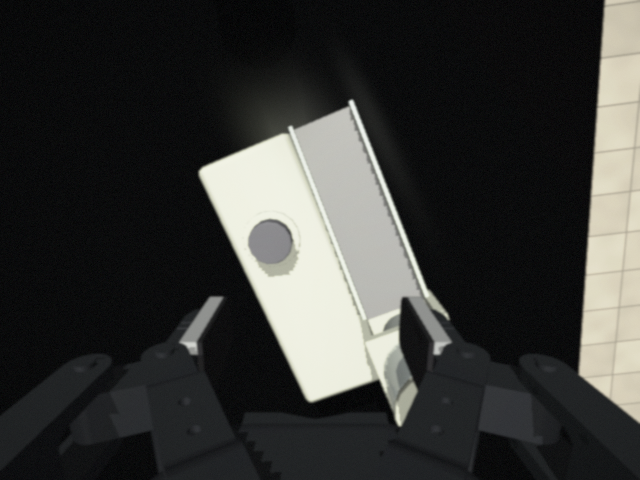

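The wrist picture shows the button at (270,241), deck corners at (200,171) and (311,402), and the chute-end corners near (293,130) and (351,104). I'll fit the pose from these and compare.

Run:
```python
from h import *
s=state();c=get_calibration('wrist');M=R.from_quat(s['tcp_rot'][[1,2,3,0]]).as_matrix()
H=np.eye(4);H[:3,:3]=M;H[:3,3]=s['ee_pos'];G=np.linalg.inv(H@c['tool_from_camera'])
def pw(P):
    q=P@G[:3,:3].T+G[:3,3];return q[:,:2]/q[:,2:]*[c['fx'],c['fy']]+[c['cx'],c['cy']]
P=np.array([(-35,45,84),(-70,120,68),(-70,-120,68),(15,120,40),(65,120,40)])/1e3
u=np.array([(270,241),(200,171),(311,402),(296,131),(350,107)])
f=least_squares(lambda p:(pw(world(p,P))-u).ravel(),[.556,.018,.26],loss='soft_l1')
p0=np.load('pose.npy');print(f.x,f.fun.reshape(-1,2).round(1).tolist(),(pw(world(p0,P))-u).round(1).tolist())
p=(p0+f.x)/2;np.save('pose2.npy',p)
for pp in(p0,f.x):
    def loc(t): # tool-offset points -> dispenser frame
        d=(M@[0,t,0]+s['ee_pos'])[:2]-pp[:2];a=pp[2];return np.round([d@[np.cos(a),np.sin(a)],d@[-np.sin(a),np.cos(a)]],4)
    print(loc(-.0404),loc(.0404))
```

```text
[0.55839507 0.01785214 0.26303727] [[2.3, 2.4], [-3.3, -0.2], [-0.3, 3.8], [-0.3, -1.1], [0.6, -0.7]] [[-0.7, 2.1], [-6.0, -0.9], [-3.4, 3.7], [-2.6, -1.4], [-1.7, -0.8]]
[-0.0347  0.0558] [0.0402 0.0255]
[-0.0368  0.057 ] [0.038  0.0264]
```

```bash
python3 -m inch '-0.15 0 0.9 0 0.78;0 0 0.9 0 0.78;0 0 0.9 0 0.78;0 0 0.9 0 0.78;0 0 0.9 0 0.78;0 0 0.5 0 0.78;0 0 0.3 0 0.78;0 0 0.1 0 0.78'
python3 -m inch '0 0 0.04 0 0.78;0 0 0.04 0 0.78;0 0 0.04 0 0.78;0 0 0.04 0 0.78;0 0 0.04 0 0.78;0 0 0 0 0.78;0 0 0 0 0.78;0 0 0 0 0.78'
python3 - <<'E'
from h import *
cv2.imwrite('pics/w2.png',read_camera('wrist')[:,:,::-1])
E
```

```text
t: 4.15
ee_pos: [0.5473, 0.0545, 0.0952]
tcp_rot: [-0.0, 0.75, 0.662, -0.001]
wrist_force: [1.1, 0.6, 0.7]
finger_gap: 0.778
finger_force: 0.0
t: 4.82
ee_pos: [0.5478, 0.0544, 0.0914]
tcp_rot: [0.0, 0.75, 0.662, 0.0]
wrist_force: [-1.1, -0.3, -0.0]
finger_gap: 0.779
finger_force: 0.0
```

View pics/w2.png

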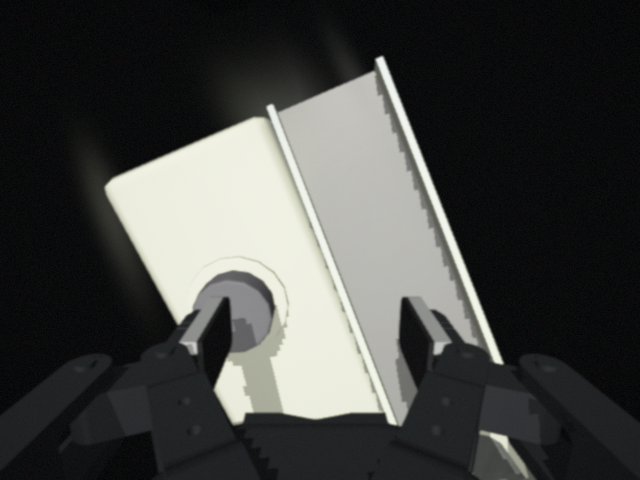

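The left fingertip is over the outer part of the button, whose centre is at (235,310). The right fingertip is in the chute, slightly towards its outer side. I'll narrow the gap a little and go down in small steps, watching the force.

```bash
python3 -m inch '0 0 0 0 0.72;0 0 0.04 0 0.72;0 0 0.04 0 0.72;0 0 0.04 0 0.72;0 0 0.04 0 0.72;0 0 0 0 0.72;0 0 0 0 0.72;0 0 0 0 0.72'
python3 -m inch '0 0 0.04 0 0.72;0 0 0.04 0 0.72;0 0 0.04 0 0.72;0 0 0 0 0.72;0 0 0 0 0.72;0 0 0 0 0.72;0 0 0 0 0.72;0 0 0 0 0.72'
```

```text
t: 5.53
ee_pos: [0.5477, 0.0544, 0.0872]
tcp_rot: [-0.0, 0.75, 0.662, -0.0]
wrist_force: [-0.3, 0.0, 0.4]
finger_gap: 0.723
finger_force: 0.0
t: 6.2
ee_pos: [0.5477, 0.0544, 0.0843]
tcp_rot: [-0.0, 0.75, 0.662, -0.0]
wrist_force: [0.1, 0.6, -0.4]
finger_gap: 0.717
finger_force: 0.0
```

```bash
python3 -m inch '0 0 0.04 0 0.72;0 0 0.04 0 0.72;0 0 0.04 0 0.72;0 0 0.04 0 0.72;0 0 0 0 0.72;0 0 0 0 0.72;0 0 0 0 0.72;0 0 0 0 0.72'
python3 -m inch '0 0 0.04 0 0.72;0 0 0.04 0 0.72;0 0 0 0 0.72;0 0 0 0 0.72;0 0 0 0 0.72;0 0 0 0 0.72;0 0 0 0 0.72;0 0 0 0 0.72'
```

```text
t: 6.87
ee_pos: [0.5478, 0.0544, 0.0803]
tcp_rot: [-0.0, 0.75, 0.662, -0.0]
wrist_force: [0.2, 0.1, -0.4]
finger_gap: 0.719
finger_force: 0.0
t: 7.53
ee_pos: [0.5478, 0.0544, 0.0783]
tcp_rot: [0.0, 0.75, 0.662, 0.0]
wrist_force: [-0.3, 0.5, 2.5]
finger_gap: 0.721
finger_force: 0.7
```

```bash
python3 -m inch '0 0 0.08 0 0.72;0 0 0.08 0 0.72;0 0 0.04 0 0.72;0 0 0 0 0.72;0 0 0 0 0.72;0 0 0 0 0.72;0 0 0 0 0.72;0 0 0 0 0.72'
python3 -m inch '0 0 0.04 0 0.72;0 0 0.04 0 0.72;0 0 0.04 0 0.72;0 0 0.04 0 0.72;0 0 0 0 0.72;0 0 0 0 0.72;0 0 0 0 0.72;0 0 0 0 0.72'
python3 - <<'E'
from h import *
a=read_camera('scene')[185:305,255:390,::-1];cv2.imwrite('pics/s2.png',cv2.resize(a,None,fx=5,fy=5,interpolation=cv2.INTER_CUBIC))
cv2.imwrite('pics/w3.png',read_camera('wrist')[:,:,::-1])
E
```

```text
t: 8.2
ee_pos: [0.5478, 0.0544, 0.0733]
tcp_rot: [0.0, 0.75, 0.662, 0.0]
wrist_force: [0.7, -0.4, 3.4]
finger_gap: 0.718
finger_force: 1.5
t: 8.87
ee_pos: [0.5478, 0.0545, 0.0693]
tcp_rot: [0.0, 0.75, 0.662, 0.0]
wrist_force: [-0.1, 0.3, 4.4]
finger_gap: 0.718
finger_force: 2.3
```

View pics/w3.png

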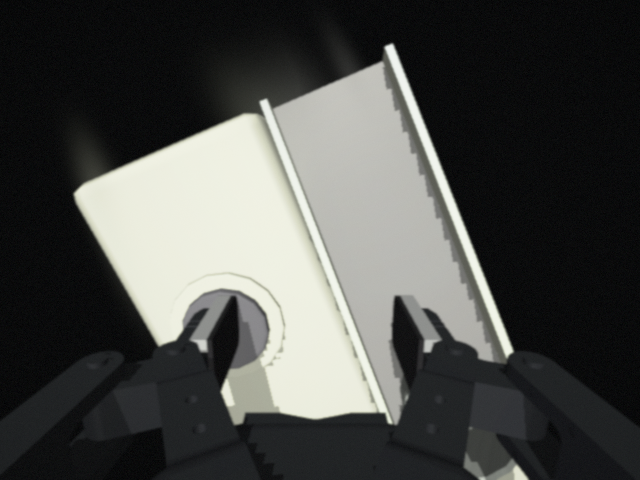

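View pics/s2.png

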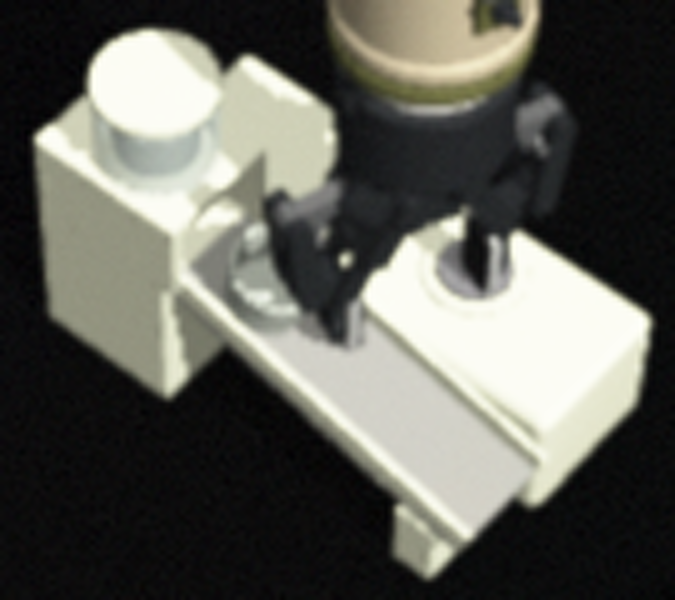

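The scene crop shows the pod popped out and upright at about (270,275), trapped against the uphill side of the chute finger at (345,330). The other finger holds the button down, near (475,270). Before handing in, I'll wait a moment and check that nothing moves.

```bash
python3 -m inch '0 0 0 0 0.72;0 0 0 0 0.72;0 0 0 0 0.72;0 0 0 0 0.72;0 0 0 0 0.72;0 0 0 0 0.72;0 0 0 0 0.72;0 0 0 0 0.72'
python3 - <<'E'
from h import *
a=read_camera('scene')[185:305,255:390,::-1];a=cv2.resize(a,None,fx=5,fy=5,interpolation=cv2.INTER_CUBIC)
d=cv2.absdiff(a,cv2.imread('pics/s2.png'));print(d[200:360,180:400].max(),d[200:360,180:400].mean(),d.mean())
E
```

```text
t: 9.63
ee_pos: [0.5478, 0.0544, 0.0692]
tcp_rot: [-0.0, 0.75, 0.662, 0.0]
wrist_force: [0.9, 1.2, 4.1]
finger_gap: 0.722
finger_force: 2.3
9 0.9858617424242424 1.3532477366255145
```

The pod isn't moving: the two pictures differ only by camera noise.

```bash
python3 -c "
from station import job_done
print(job_done())"
```

```text
the job is handed in; nothing more can be done
None
```

I handed the job in at about 9.7 s: one finger pressed the button and ejected the pod, and the other holds it upright and still in the chute; the spatula, tumbler and davara were not touched.

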